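# Seat a turned rod in the drilling jig's V-block

### The job

Lower the drilling jig's tipped-up flap until it lies fully shut on its base; then take the dark wooden rod from its saddle and lay it in the flap's V-block, about centred along its length. Finish while still holding it: keep the rod pressed firmly, but without crushing force, down onto both faces of the V, and do not let go. Leave the pale rod, the wax tin and the bowl where they are.

Things in the scene. Friction and masses are not known exactly. Their poses are not given: they have to be found in the camera images.
- jig_flap (a joint): Hinge of the jig's plywood flap, rad: 0 = flat shut on the base, grows as the flap tips up (starts 0.6 to 1.1). The hinge is stiff: the flap stays where it is left, and a push of a few newtons near its free edge moves it.
- flap_hinge (a point): Middle of the hinge line, on the jig's far side, at the flap's underside, 50 mm above the bench. The frame turns with the flap: y along the level hinge line, -x from hinge to free edge, z out of the flap's top face. Flap: plywood, 165 mm long (hinge to free edge), 170 mm wide, 10 mm thick; its open wooden base, 150 x 170 mm and 50 mm high, is fixed to the bench.
- v_bottom (a point): Middle of the V's bottom line, 6.5 mm above the flap's top face and 25.5 mm below the seat; axes as flap_hinge. The 90 degree V opens upward; each blue cheek has two sloping aluminium faces, one towards the free edge and one towards the hinge. Its top edges are 30 mm above the flap, the mouth 47 mm wide, the cheeks 67 mm wide in x.
- flap_edge (a point): Middle of the flap's free edge, on its top face, 165 mm from the hinge; it overhangs the base by 15 mm. Same axes as flap_hinge. The bare strip of the top face from 110 to 165 mm from the hinge, with a red patch, is free for pushing.
- seat (a point): Where the rod's centre must come: 32 mm above the flap's top face (92 mm above the bench when shut), 75 mm from the hinge. Same axes as flap_hinge: the V runs along y. The V-block is two cheeks, each 30 mm long, centred 50 mm either side of the seat along y; the 70 mm gap between them is clear down to the flap, for the fingers.
- dark_rod_center (a point): Centre of the dark brown turned wooden rod, 36 mm in diameter, 160 mm long, about 120 g, lying along its own y axis. It starts level on one of two alike wooden saddles (60 mm wide), centre 36 mm above the bench. The saddle carries it only near the ends; under its middle 90 mm is just a 5 mm base board, so grip it across the middle from above.
- dark_rod: The same dark rod; origin on its underside, 18 mm below its centre as it starts.
- pale_rod: Pale wooden rod of the same size on the other saddle; origin on its underside. To be left alone.
- wax_tin: Brass-coloured tin with a white lid, 64 mm in diameter, 55 mm high, standing on the bench; origin under its centre. To be left alone.
- bowl: Pale turned wooden bowl, 120 mm in diameter, 50 mm high; origin under its centre. To be left alone.
Things that resemble listed ones, but are neither listed nor needed, are in the scene too. Of the things that look like the dark_rod, the largest one is meant.

How it is judged:
By the outcome, as a careful person would: the job done as asked, in the order asked, and still so for the second after the job is handed in, while the arm keeps its last pose, push and grip.
It also fails if it takes over 72 s, if anything falls off the work surface, if the arm or the gripper's body presses on something with over 40 N, if the wrist force passes 120 N, or if a joint passes its speed limit or range.

### The arm

A 6-joint arm with a two-finger parallel gripper is mounted at the origin on the work surface. World frame = base frame: x ahead of the robot, y to its left, z up, the work surface at z = 0. Lengths are in m, angles in rad, forces in N, time in s.
With the tool pointing down it reaches from about 0.225 to 0.725 m from the base axis. Payload 3.1 kg.
Tool frame: the origin (TCP) lies midway between the tips of the shut fingers; the grasp point (between the pads) lies 19 mm behind it; z points along the fingers, y is the direction in which the jaws open and shut (so a half turn about z gives the same grasp; the last joint's range is limited). The gripper opens to 85 mm and grips with 20 to 120 N. Pads are 22 mm wide; open, the fingers measure 114 mm over their backs; the gripper's body (76 mm by 85 mm) begins 54 mm behind the grasp point. The pads swing forward as they close: fully open they stand 13 mm farther back than shut.
Start: joints at [-1.453, 0.048, 0.099, 1.622, 0, 1.443], TCP at [0.128, -0.509, 0.231] pointing down, gripper open.
Joint ranges: [-2.91, 2.91], [-0.99, 1.94], [-1.21, 1.42], [-2.12, 2.29], [-1.49, 1.47], [-3.14, 3.14]. Speed limits (rad/s): [2.79, 2.79, 3.14, 3.14, 3.14, 3.14].

### API

Orientations are given as a unit quaternion [w, x, y, z].
In Python, from workcell import manip, eyes, job, look_for gives the robot as it stands.
- The arm moves only by the shell command python3 -m handwheel 'ROWS' [FORCE]. ROWS is JSON, a list of rows, each an object of numbers: "x", "y", "z": the shift along the tool's x, y, z in mm; "rx", "ry", "rz": the turn, a rotation vector about the tool's x, y, z in rad; "grip": the gripper command: -1 is fully open, 1 is shut, values between are in proportion. A call has 1 to 12 rows; each row is the pose to reach, as a shift and turn from the pose commanded when the call began, along the tool's axes at that moment; what a row does not reach only later rows make up. A row lasts 1/10 s, in which the tool goes at most 50 mm and 8.59 degrees, less where a joint would pass 70% of its speed; a pose out of reach is approached as far as the arm can. A call with a gripper value outside its range is refused whole. The fingers move at their own pace and stop on an object; FORCE is the grip in N (left out, the last holds). Time passes only in rows, so rows that repeat a pose let the fingers close. It gives the time, the measured TCP pose, the force and the opening at its end, in the units of the state.
- manip.sense(): the state, without advancing time (a new reading comes with each control period).
- eyes.read_camera(name): name is "side" or "top" or "wrist"; returns a dict with "image" (480x640x3 uint8, red, green, blue), "range_z" (480x640 float32, m along the optical axis (not along the pixel's ray), 0 where there is no reading), "fx", "fy", "cx", "cy" (pixels), "T" (4x4, takes a point from camera to world coordinates). Camera axes: x right, y down, z forward; pixel columns grow to the right and rows downward; lengths in m; the calibration is good to about 2 mm. A picture is of the moment at which its call begins.
- job.close_job(): hands the job in, once; it reports no verdict.
Trained networks look in a picture, given as the dict that the camera call returned (one of the last four; its "shot" number tells which), for a name from the list of things; names that differ only in an ending like _2 or _b are one class to them, and where a whole thing is asked for, a point or a joint stands for the part that bears it (a point fixed in the world has none). Each returns a list of dicts, best first, with "confidence" (0 to 1); they miss things now and then, are a little off and sometimes report something else, mostly with a low value. They report only what shows in the picture. A call takes as long as a camera call. They do not tell look-alikes from the thing itself.
- look_for(picture, name): "position" ([column, row] in pixels, amid what is visible of it).
The state is a dict: "t": time; "joints": joint angles; "qvel": joint speeds; "tau": joint torques, N m; "eef_pos": TCP position; "orientation": TCP orientation; "wrist_force": force on the tool from outside, world axes, zero at the start; "ft_torque": the same for the moment, N m; "width": opening from 0.0 (shut) to 1.0 (fully open).
Only numpy, scipy, OpenCV 4.12 (cv2) and the standard library are available. Lean on these libraries where they do the work, as an engineer would, in place of code of your own. Each camera call takes 0.05 s, during which the arm holds its last target.

## Working session

There is one attempt and no reset: what is moved stays moved. The work goes in short steps, Python scripts to look and compute and a shell command to move; the robot and the scene stay as the last step left them, time stands still between calls to the robot, and variables do not carry over. Pictures are saved under pics/ and viewed, and the job is handed in when it is done.

```bash
ls; mkdir -p pics; cat > h.py <<'E'
import numpy as np, cv2
from workcell import manip, eyes, job, look_for
def shot(name,fn=None):
    p=eyes.read_camera(name)
    if fn: cv2.imwrite('pics/'+fn,cv2.cvtColor(p['image'],cv2.COLOR_RGB2BGR))
    return p
def P(p,u,v,z=None):
    u=np.asarray(u,float);v=np.asarray(v,float)
    if z is None: z=p['range_z'][v.astype(int),u.astype(int)]
    c=np.stack([(u-p['cx'])/p['fx']*z,(v-p['cy'])/p['fy']*z,z,np.ones_like(u)*1.0],-1)
    return (c@np.array(p['T']).T)[...,:3]
def cloud(p):
    v,u=np.mgrid[0:480,0:640]
    return P(p,u,v)
def proj(p,X):
    X=np.append(X,1);c=np.linalg.inv(np.array(p['T']))@X
    return c[0]/c[2]*p['fx']+p['cx'],c[1]/c[2]*p['fy']+p['cy']
E
python3 - <<'E'
from h import *
s=manip.sense();print({k:np.round(v,3) for k,v in s.items()})
for c in ['top','side','wrist']:
    p=shot(c,c+'0.png'); print(c,p['fx'],p['cx'],p['cy'],np.round(p['T'],3).tolist(),np.isfinite(p['range_z']).mean(),(p['range_z']>0).mean())
    for n in ['dark_rod','pale_rod','jig_flap','flap_edge','v_bottom','seat','wax_tin','bowl'] if c!='wrist' else []:
        print(n,[(np.round(d['position']).tolist(),round(d['confidence'],2)) for d in look_for(p,n)])
E
```

```text
pics
{'t': np.float64(0.0), 'joints': array([-1.453,  0.049,  0.098,  1.622,  0.   ,  1.443]), 'qvel': array([-0.   ,  0.   ,  0.001, -0.   , -0.   ,  0.001]), 'tau': array([-0.0000e+00, -3.3878e+01,  3.2001e+01,  2.0000e-02, -0.0000e+00,
        0.0000e+00]), 'eef_pos': array([ 0.128, -0.509,  0.23 ]), 'orientation': array([-0.001,  0.992,  0.123,  0.   ]), 'wrist_force': array([-0.429, -0.686,  0.149]), 'ft_torque': array([ 0.008, -0.029, -0.003]), 'width': np.float64(1.001)}
top 517.4997301087885 326.4537580980765 236.5593408464237 [[0.03, -0.996, 0.083, 0.521], [-0.999, -0.029, 0.013, -0.012], [-0.011, -0.084, -0.996, 1.365], [0.0, 0.0, 0.0, 1.0]] 1.0 0.995849609375
dark_rod [([236.0, 232.0], 0.98), ([174.0, 270.0], 0.79)]
pale_rod [([240.0, 304.0], 0.77), ([374.0, 264.0], 0.62)]
jig_flap [([375.0, 263.0], 0.69)]
flap_edge [([375.0, 265.0], 0.97)]
v_bottom [([375.0, 263.0], 0.91)]
seat [([236.0, 303.0], 0.73), ([372.0, 266.0], 0.66)]
wax_tin [([317.0, 181.0], 0.86)]
bowl [([492.0, 204.0], 0.64)]
side 569.3597291578661 310.3543973703987 231.0868465369562 [[0.911, -0.204, 0.357, 0.212], [-0.411, -0.473, 0.779, -0.926], [0.01, -0.857, -0.515, 0.707], [0.0, 0.0, 0.0, 1.0]] 1.0 0.9960416666666667
dark_rod [([269.0, 204.0], 0.96), ([279.0, 178.0], 0.76), ([215.0, 191.0], 0.72)]
pale_rod [([198.0, 220.0], 0.82)]
jig_flap [([308.0, 250.0], 0.64)]
flap_edge [([314.0, 255.0], 0.68)]
v_bottom [([310.0, 255.0], 0.8)]
seat []
wax_tin [([361.0, 238.0], 0.71), ([201.0, 222.0], 0.45)]
bowl [([459.0, 366.0], 0.63)]
wrist 376.70489704657354 319.9056054586501 235.78378949608776 [[0.243, -0.918, -0.312, 0.208], [-0.97, -0.23, -0.079, -0.488], [0.001, 0.322, -0.947, 0.375], [0.0, 0.0, 0.0, 1.0]] 1.0 0.9958561197916667
```

View pics/top0.png

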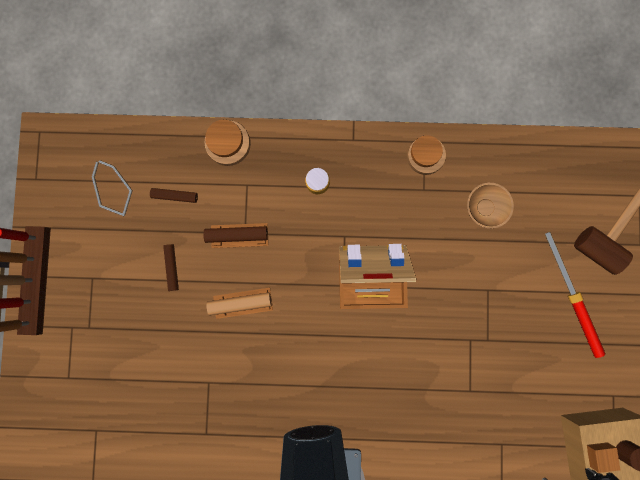

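View pics/side0.png

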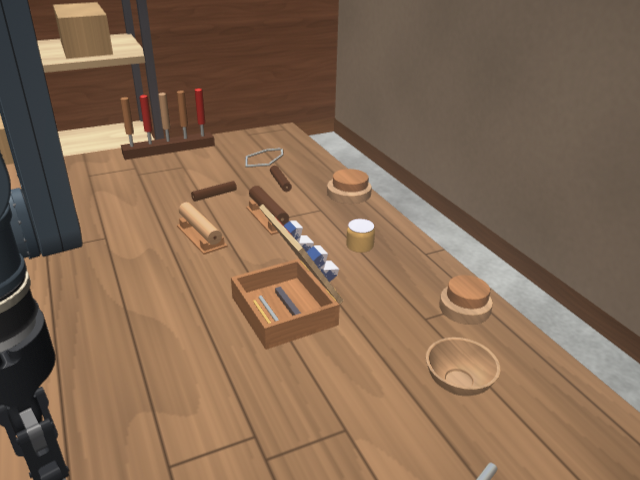

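```bash
python3 - <<'E'
from h import *
for c in ['top','side']:
    p=shot(c); X=cloud(p); im=p['image'].astype(int)
    hsv=cv2.cvtColor(p['image'],cv2.COLOR_RGB2HSV)
    print(c)
    if c=='top':
        cr=p['image'][150:330,140:440]; cv2.imwrite('pics/crop0.png',cv2.cvtColor(cv2.resize(cr,None,fx=2.6,fy=2.6,interpolation=cv2.INTER_CUBIC),cv2.COLOR_RGB2BGR))
        box={'dark':(195,222,278,248),'pale':(200,284,278,318),'thinA':(145,184,202,206),'thinB':(160,240,182,295)}
    else:
        box={'dark':(245,182,292,225),'pale':(175,198,226,250)}
    for n,(a,b,cc,d) in box.items():
        x=X[b:d,a:cc].reshape(-1,3); col=im[b:d,a:cc].reshape(-1,3)
        v=col.max(1)
        m=(x[:,2]>0.012)
        if n!='pale': m&=v<115
        x=x[m]
        print(n,len(x),'z max',np.percentile(x[:,2],[50,95,99]).round(3))
        t=x[x[:,2]>np.percentile(x[:,2],95)-0.012]
        cen,sz,ang=cv2.minAreaRect((t[:,:2]*1000).astype(np.float32)); print('  rect',np.round(cen,1),np.round(sz,1),round(ang,1))
    # jig
    m=(X[...,0]>.35)&(X[...,0]<.56)&(X[...,1]>-.22)&(X[...,1]<0.02)&(X[...,2]>.012)
    red=m&(im[...,0]>100)&(im[...,1]<60)&(im[...,2]<60)
    blue=m&(im[...,2]>im[...,0]+50)
    for n,mm in (('red',red),('blue',blue),('all',m)):
        x=X[mm]; 
        if len(x): print(n,len(x),x.min(0).round(3),x.max(0).round(3),np.median(x,0).round(3))
    np.save(f'X_{c}.npy',X[m])
E
```

```text
top
dark 912 z max [0.051 0.057 0.058]
  rect [632.  240.9] [ 33.6 160.6] 3.3
pale 1026 z max [0.05  0.057 0.06 ]
  rect [471.6 143.8] [ 35.9 325. ] 11.4
thinA 474 z max [0.024 0.03  0.033]
  rect [651.9 222.2] [532.8  60. ] 67.3
thinB 488 z max [0.024 0.03  0.033]
  rect [542.2 410.6] [119.8  27.8] 8.8
red 140 [ 0.521 -0.147  0.176] [ 0.541 -0.012  1.365] [ 0.534 -0.113  0.188]
blue 28 [ 0.521 -0.076  0.145] [ 0.56  -0.012  1.365] [ 0.556 -0.061  0.151]
all 3329 [ 0.452 -0.203  0.012] [ 0.56  -0.012  1.365] [ 0.521 -0.061  0.189]
side
dark 606 z max [0.048 0.054 0.156]
  rect [ 452.9 -312.9] [1315.7   86.7] 72.3
pale 946 z max [0.045 0.054 0.056]
  rect [ 360.7 -315.8] [1254.3   84.6] 80.1
all 3571 [ 0.45  -0.203  0.012] [ 0.56  -0.026  0.197] [ 0.508 -0.132  0.039]
```

View pics/crop0.png

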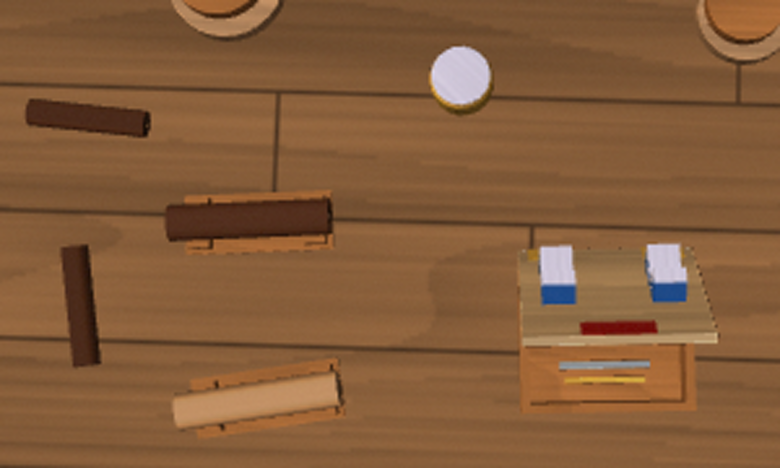

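The dark rod candidates in top0 are (236,234) on a saddle, and the thinner ones at (174,195), (170,267), plus the mallet head (603,250). I choose (236,234): it is the largest, and it lies on a saddle. The crop confirms this. Next I fit the jig.

```bash
cat > jig.py <<'E'
from h import *
def flapfit(X,ok,xlim=(.42,.72),ylim=(-.25,.03),zmin=.07,thr=.003):
    m=ok&(X[...,0]>xlim[0])&(X[...,0]<xlim[1])&(X[...,1]>ylim[0])&(X[...,1]<ylim[1])&(X[...,2]>zmin)&(X[...,2]<.3)
    x=X[m]; best=None; rng=np.random.default_rng(0)
    for _ in range(600):
        a=x[rng.choice(len(x),3,False)]; n=np.cross(a[1]-a[0],a[2]-a[0]); l=np.linalg.norm(n)
        if l<1e-6: continue
        n/=l; 
        if n[2]<0:n=-n
        i=abs((x-a[0])@n)<thr
        if best is None or i.sum()>best.sum(): best=i
    q=x[best];c=q.mean(0);n=np.linalg.svd(q-c,full_matrices=False)[2][2]
    if n[2]<0:n=-n
    return c,n,q,x
E
python3 - <<'E'
from jig import *
for cam in ['top','side']:
    p=shot(cam);X=cloud(p);ok=p['range_z']>0
    c,n,q,x=flapfit(X,ok)
    print(cam,len(x),len(q),'c',c.round(4),'n',n.round(3),'tilt',np.arccos(n[2]).round(3),'yaw',np.degrees(np.arctan2(-n[1],-n[0])).round(2) if n[0]<0 else np.degrees(np.arctan2(n[1],n[0])).round(2))
    # in-plane axes: hinge dir
    h=np.cross(n,[0,0,1.]);h/=np.linalg.norm(h); 
    if h[1]<0:h=-h
    e=np.cross(h,n) # x axis of flap
    print(' h',h.round(3),'e',e.round(3))
    d=(q-c)
    for a,nm in((h,'h'),(e,'e')): print(nm,np.percentile(d@a,[0,1,5,50,95,99,100]).round(4))
    print('above plane', np.percentile((x-c)@n,[50,95,99,100]).round(4))
    im=p['image'].astype(int)
    r=ok&(im[...,0]>90)&(im[...,1]<50)&(im[...,2]<50)&(X[...,0]>.42)&(X[...,0]<.7)&(abs(X[...,1]+.1)<.13)
    if r.sum(): print('red',r.sum(),X[r].mean(0).round(4))
    # base box points
    b=ok&(X[...,0]>.40)&(X[...,0]<.66)&(X[...,1]>-.24)&(X[...,1]<.02)&(X[...,2]>.042)&(X[...,2]<.056)
    y=X[b]; print('base',b.sum(),y.min(0).round(3),y.max(0).round(3), cv2.minAreaRect((y[:,:2]*1000).astype(np.float32)))
E
```

```text
top 2543 1796 c [ 0.5576 -0.1118  0.147 ] n [0.857 0.042 0.513] tilt 1.032 yaw 2.83
 h [-0.049  0.999 -0.   ] e [ 0.512  0.025 -0.858]
h [-0.0861 -0.0847 -0.0791 -0.0001  0.0769  0.0822  0.0836]
e [-0.0636 -0.06   -0.0573 -0.0073  0.0787  0.0873  0.0902]
above plane [0.0003 0.0252 0.029  0.0317]
red 128 [ 0.534  -0.1127  0.1879]
base 445 [ 0.452 -0.202  0.043] [ 0.614 -0.028  0.056] ((533.0523071289062, -114.5934066772461), (158.21563720703125, 170.00186157226562), 2.932839870452881)
side 1831 558 c [ 0.5464 -0.1433  0.1517] n [0.862 0.057 0.503] tilt 1.044 yaw 3.76
 h [-0.066  0.998 -0.   ] e [ 0.502  0.033 -0.864]
h [-0.0556 -0.0547 -0.0537 -0.0153  0.0994  0.1135  0.1179]
e [-0.0502 -0.0484 -0.0473 -0.0107  0.0828  0.0913  0.0944]
above plane [0.0105 0.0355 0.0385 0.0408]
base 1535 [ 0.45  -0.202  0.042] [ 0.613 -0.022  0.056] ((531.1802978515625, -112.3019790649414), (156.02333068847656, 176.029052734375), 2.844783306121826)
```

```bash
cat >> h.py <<'E'
from scipy.spatial.transform import Rotation as Rn
def Rdown(yaw,tilt=0):  # tool x at world yaw (deg), z down
    a=np.radians(yaw);x=np.array([np.cos(a),np.sin(a),0]);z=np.array([0,0,-1.]);
    return Rn.from_matrix(np.stack([x,np.cross(z,x),z],1))
def plan(pos,yaw=None,frm=None):
    s=manip.sense();q=s['orientation'];R0=Rn.from_quat([q[1],q[2],q[3],q[0]])
    d=R0.inv().apply(np.array(pos)-s['eef_pos'])*1000
    rv=(R0.inv()*Rdown(yaw)).as_rotvec() if yaw is not None else np.zeros(3)
    print('xyz',d.round(1),'rv',rv.round(3)); return d,rv
def st():
    s=manip.sense();q=s['orientation'];R0=Rn.from_quat([q[1],q[2],q[3],q[0]]).as_matrix()
    print('t',round(float(s['t']),2),'pos',np.round(s['eef_pos'],4),'yawx',np.degrees(np.arctan2(R0[1,0],R0[0,0])).round(2),'zax',R0[:,2].round(3),'F',np.round(s['wrist_force'],2),'w',round(float(s['width']),3))
E
python3 -c "
from h import *
plan([.128,-.509,.31],None);plan([.60,-.112,.31],92.85)"
```

```text
xyz [  0.3  -0.2 -78.7] rv [0. 0. 0.]
xyz [ 554.7 -270.4  -78.7] rv [ 0.     0.    -1.375]
```

```bash
python3 -m handwheel '[{"z":-45,"grip":1},{"z":-79,"grip":1},{"x":50,"y":-24,"z":-79,"rz":-0.15,"grip":1},{"x":100,"y":-48,"z":-79,"rz":-0.3,"grip":1},{"x":150,"y":-73,"z":-79,"rz":-0.45,"grip":1},{"x":195,"y":-95,"z":-79,"rz":-0.6,"grip":1},{"x":240,"y":-117,"z":-79,"rz":-0.75,"grip":1},{"x":285,"y":-139,"z":-79,"rz":-0.9,"grip":1},{"x":330,"y":-161,"z":-79,"rz":-1.05,"grip":1},{"x":375,"y":-183,"z":-79,"rz":-1.2,"grip":1},{"x":420,"y":-205,"z":-79,"rz":-1.3,"grip":1},{"x":460,"y":-224,"z":-79,"rz":-1.375,"grip":1}]' 30; python3 -c "
from h import *
st();plan([.585,-.112,.31],92.85)"
```

```text
t 1.15 pos [ 0.1277 -0.5092  0.2313] yawx 14.08 zax [-0. -0. -1.] F [ 0.09  0.06 -0.36] w 0.999
xyz [ 540.2 -274.   -78.7] rv [ 0.     0.    -1.375]$[0]: bad value
```

```bash
python3 -m handwheel '[{"x":0,"y":0,"z":-45,"rx":0,"ry":0,"rz":0,"grip":1}]' 30; python3 -c "
from h import *
st()"
```

```text
t: 1.25
eef_pos: [0.1269, -0.5022, 0.2643]
orientation: [-0.013, 0.992, 0.123, 0.0]
wrist_force: [-0.1, -0.6, -1.3]
width: 0.856
t 1.25 pos [ 0.1269 -0.5022  0.2643] yawx 14.08 zax [-0.003  0.025 -1.   ] F [-0.1  -0.64 -1.33] w 0.856
```

```bash
python3 -m handwheel '[{"x":0,"y":0,"z":-34,"rx":0,"ry":0,"rz":0,"grip":1},{"x":44,"y":-22,"z":-34,"rx":0,"ry":0,"rz":-0.13,"grip":1},{"x":88,"y":-44,"z":-34,"rx":0,"ry":0,"rz":-0.26,"grip":1},{"x":132,"y":-66,"z":-34,"rx":0,"ry":0,"rz":-0.39,"grip":1},{"x":176,"y":-88,"z":-34,"rx":0,"ry":0,"rz":-0.52,"grip":1},{"x":220,"y":-110,"z":-34,"rx":0,"ry":0,"rz":-0.65,"grip":1},{"x":264,"y":-132,"z":-34,"rx":0,"ry":0,"rz":-0.78,"grip":1},{"x":308,"y":-154,"z":-34,"rx":0,"ry":0,"rz":-0.91,"grip":1},{"x":352,"y":-176,"z":-34,"rx":0,"ry":0,"rz":-1.04,"grip":1},{"x":396,"y":-198,"z":-34,"rx":0,"ry":0,"rz":-1.17,"grip":1},{"x":440,"y":-220,"z":-34,"rx":0,"ry":0,"rz":-1.3,"grip":1},{"x":440,"y":-220,"z":-34,"rx":0,"ry":0,"rz":-1.375,"grip":1}]' 30; python3 -c "
from h import *
st();plan([.585,-.112,.31],92.85)"
```

```text
t: 2.45
eef_pos: [0.5045, -0.1843, 0.3091]
orientation: [-0.001, 0.685, 0.729, 0.001]
wrist_force: [-0.4, -1.3, -1.0]
width: 0.001
t 2.45 pos [ 0.5045 -0.1843  0.3091] yawx 93.53 zax [ 0.     0.003 -1.   ] F [-0.45 -1.3  -0.97] w 0.001
xyz [67.2 84.8 -0.7] rv [ 0.001 -0.003  0.012]
```

```bash
python3 -m handwheel '[{"x":36,"y":44,"z":0,"rx":0,"ry":0,"rz":0,"grip":1},{"x":70,"y":88,"z":0,"rx":0,"ry":0,"rz":0,"grip":1},{"x":70,"y":88,"z":40,"rx":0,"ry":0,"rz":0,"grip":1},{"x":70,"y":88,"z":80,"rx":0,"ry":0,"rz":0,"grip":1},{"x":70,"y":88,"z":120,"rx":0,"ry":0,"rz":0,"grip":1},{"x":70,"y":88,"z":120,"rx":0,"ry":0,"rz":0,"grip":1},{"x":70,"y":88,"z":120,"rx":0,"ry":0,"rz":0,"grip":1}]' 30; python3 -c "
from h import *
st();shot('side','side1.png');shot('wrist','wrist1.png')"
```

```text
t: 3.15
eef_pos: [0.5845, -0.1142, 0.1897]
orientation: [-0.001, 0.689, 0.725, -0.001]
wrist_force: [-0.2, -0.1, 0.2]
width: 0.001
t 3.15 pos [ 0.5845 -0.1142  0.1897] yawx 92.86 zax [-0.003  0.001 -1.   ] F [-0.21 -0.07  0.16] w 0.001
```

View pics/side1.png

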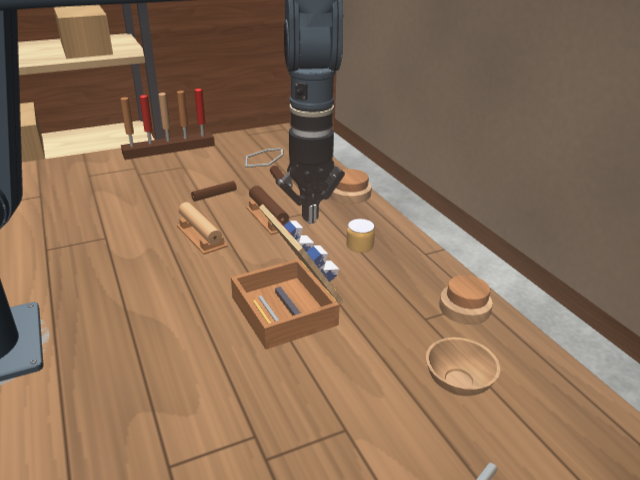

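View pics/wrist1.png

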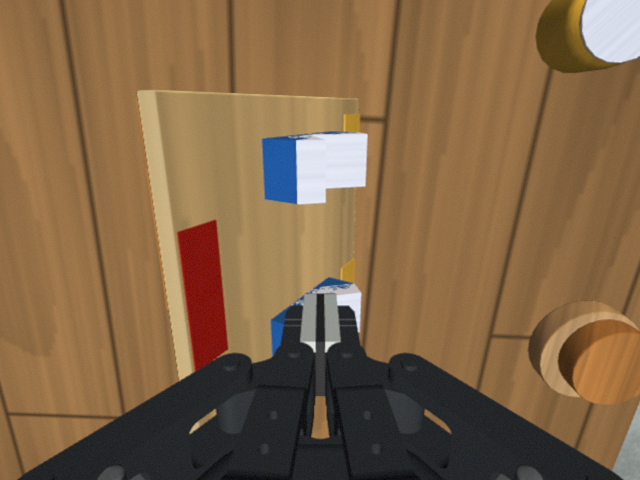

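```bash
python3 -m handwheel '[{"x":0,"y":-18,"z":8,"rx":0,"ry":0,"rz":0,"grip":1},{"x":0,"y":-34,"z":15,"rx":0,"ry":0,"rz":0,"grip":1},{"x":0,"y":-42,"z":19,"rx":0,"ry":0,"rz":0,"grip":1},{"x":0,"y":-50,"z":24,"rx":0,"ry":0,"rz":0,"grip":1},{"x":0,"y":-56,"z":28,"rx":0,"ry":0,"rz":0,"grip":1},{"x":0,"y":-61,"z":33,"rx":0,"ry":0,"rz":0,"grip":1}]' 30; python3 -c "
from h import *
st();shot('side','side2.png')"
```

```text
t: 3.85
eef_pos: [0.5269, -0.1187, 0.1615]
orientation: [0.004, 0.689, 0.724, 0.002]
wrist_force: [1.7, -0.9, 2.0]
width: 0.002
t 3.85 pos [ 0.5269 -0.1187  0.1615] yawx 92.84 zax [ 0.008 -0.003 -1.   ] F [ 1.67 -0.87  1.99] w 0.002
```

View pics/side2.png

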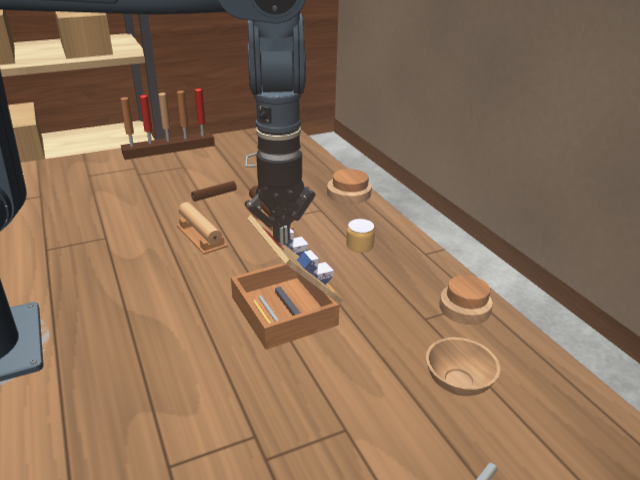

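side2 shows the tip at (283,235) against the flap face near its free edge, and the flap is following. I continue the arc.

```bash
python3 -m handwheel '[{"x":0,"y":-6,"z":4,"rx":0,"ry":0,"rz":0,"grip":1},{"x":0,"y":-11,"z":9,"rx":0,"ry":0,"rz":0,"grip":1},{"x":0,"y":-16,"z":14,"rx":0,"ry":0,"rz":0,"grip":1},{"x":0,"y":-20,"z":20,"rx":0,"ry":0,"rz":0,"grip":1},{"x":0,"y":-24,"z":25,"rx":0,"ry":0,"rz":0,"grip":1},{"x":0,"y":-28,"z":31,"rx":0,"ry":0,"rz":0,"grip":1},{"x":0,"y":-32,"z":37,"rx":0,"ry":0,"rz":0,"grip":1},{"x":0,"y":-35,"z":43,"rx":0,"ry":0,"rz":0,"grip":1},{"x":0,"y":-38,"z":50,"rx":0,"ry":0,"rz":0,"grip":1},{"x":0,"y":-41,"z":56,"rx":0,"ry":0,"rz":0,"grip":1},{"x":0,"y":-43,"z":63,"rx":0,"ry":0,"rz":0,"grip":1},{"x":0,"y":-45,"z":69,"rx":0,"ry":0,"rz":0,"grip":1}]' 30;  python3 -m handwheel '[{"x":0,"y":-1,"z":7,"rx":0,"ry":0,"rz":0,"grip":1},{"x":0,"y":-3,"z":14,"rx":0,"ry":0,"rz":0,"grip":1},{"x":0,"y":-4,"z":19,"rx":0,"ry":0,"rz":0,"grip":1},{"x":0,"y":-4,"z":24,"rx":0,"ry":0,"rz":0,"grip":1},{"x":0,"y":-4,"z":27,"rx":0,"ry":0,"rz":0,"grip":1},{"x":0,"y":-4,"z":27,"rx":0,"ry":0,"rz":0,"grip":1}]' 30; python3 -c "
from h import *
st();shot('side','side3.png')"
```

```text
t: 5.1
eef_pos: [0.4791, -0.1196, 0.0875]
orientation: [-0.0, 0.689, 0.725, -0.0]
wrist_force: [-0.1, 0.2, 0.7]
width: 0.002
t: 5.7
eef_pos: [0.4751, -0.1198, 0.0606]
orientation: [-0.001, 0.689, 0.725, -0.0]
wrist_force: [-0.5, 0.1, -0.4]
width: 0.0
t 5.7 pos [ 0.4751 -0.1198  0.0606] yawx 92.86 zax [-0.001  0.001 -1.   ] F [-0.46  0.06 -0.38] w 0.0
```

View pics/side3.png

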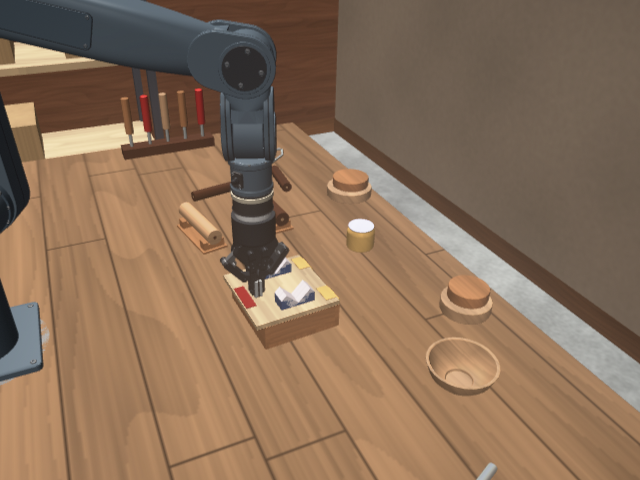

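Almost shut; no contact force yet at z=60.6 mm. I press down in small steps and read the force.

```bash
python3 -m handwheel '[{"x":0,"y":0,"z":1,"rx":0,"ry":0,"rz":0,"grip":1},{"x":0,"y":0,"z":2,"rx":0,"ry":0,"rz":0,"grip":1},{"x":0,"y":0,"z":2,"rx":0,"ry":0,"rz":0,"grip":1}]' 30;  python3 -m handwheel '[{"x":0,"y":0,"z":1,"rx":0,"ry":0,"rz":0,"grip":1},{"x":0,"y":0,"z":2,"rx":0,"ry":0,"rz":0,"grip":1},{"x":0,"y":0,"z":2,"rx":0,"ry":0,"rz":0,"grip":1}]' 30
```

```text
t: 6.05
eef_pos: [0.4758, -0.12, 0.0601]
orientation: [0.0, 0.689, 0.725, 0.0]
wrist_force: [-0.1, 0.5, 3.0]
width: 0.001
t: 6.35
eef_pos: [0.4758, -0.12, 0.0599]
orientation: [0.001, 0.689, 0.725, 0.0]
wrist_force: [-4.4, 1.9, 12.3]
width: 0.001
```

```bash
python3 -m handwheel '[{"x":0,"y":0,"z":2,"rx":0,"ry":0,"rz":0,"grip":1},{"x":0,"y":0,"z":2,"rx":0,"ry":0,"rz":0,"grip":1}]' 30;  python3 -m handwheel '[{"x":0,"y":0,"z":-20,"rx":0,"ry":0,"rz":0,"grip":1},{"x":0,"y":0,"z":-65,"rx":0,"ry":0,"rz":0,"grip":1},{"x":0,"y":0,"z":-110,"rx":0,"ry":0,"rz":0,"grip":0},{"x":0,"y":0,"z":-155,"rx":0,"ry":0,"rz":0,"grip":-1},{"x":0,"y":0,"z":-200,"rx":0,"ry":0,"rz":0,"grip":-1},{"x":0,"y":0,"z":-240,"rx":0,"ry":0,"rz":0,"grip":-1}]' 30
python3 - <<'E'
from jig import *
st()
for i in range(3):
    pass
for cam in ['side','top','wrist']:
    p=shot(cam,cam+'4.png');X=cloud(p);ok=p['range_z']>0
    try:
        c,n,q,x=flapfit(X,ok,xlim=(.40,.65),zmin=.05)
        print(cam,len(q),'c',c.round(4),'n',n.round(3), q.min(0).round(3),q.max(0).round(3))
        r=cv2.minAreaRect((q[:,:2]*1000).astype(np.float32)); print(r)
    except Exception as e: print(cam,e)
E
```

```text
t: 6.55
eef_pos: [0.4759, -0.1201, 0.0598]
orientation: [0.001, 0.689, 0.725, 0.0]
wrist_force: [-7.6, 3.0, 20.5]
width: -0.001
t: 7.15
eef_pos: [0.4757, -0.12, 0.2977]
orientation: [0.001, 0.689, 0.725, 0.0]
wrist_force: [0.4, -0.3, -0.1]
width: 0.683
t 7.15 pos [ 0.4757 -0.12    0.2977] yawx 92.87 zax [ 0.002 -0.001 -1.   ] F [ 0.4  -0.28 -0.1 ] w 0.683
side 3633 c [ 0.5139 -0.1241  0.0594] n [-0.002 -0.002  1.   ] [ 0.435 -0.204  0.056] [ 0.611 -0.025  0.063]
((523.3215942382812, -113.3341293334961), (169.33555603027344, 174.5655059814453), 2.650555372238159)
top 2052 c [ 0.5346 -0.0993  0.06  ] n [0.006 0.009 1.   ] [ 0.437 -0.197  0.056] [ 0.612 -0.027  0.064]
((524.5847778320312, -114.77508544921875), (169.2153778076172, 169.6514434814453), 2.792977809906006)
wrist 21426 c [ 0.5196 -0.1058  0.0607] n [-0.002  0.     1.   ] [ 0.436 -0.201  0.058] [ 0.608 -0.025  0.064]
((523.3963012695312, -113.22716522216797), (167.02674865722656, 169.79603576660156), 2.7140891551971436)
```

```bash
python3 - <<'E'
import cv2,numpy as np
a=cv2.imread('pics/top4.png');b=cv2.imread('pics/wrist4.png')
cv2.imwrite('pics/m4.png',np.hstack([cv2.resize(a,(400,300)),cv2.resize(b,(400,300))]))
E
```

```text
(no output)
```

View pics/m4.png

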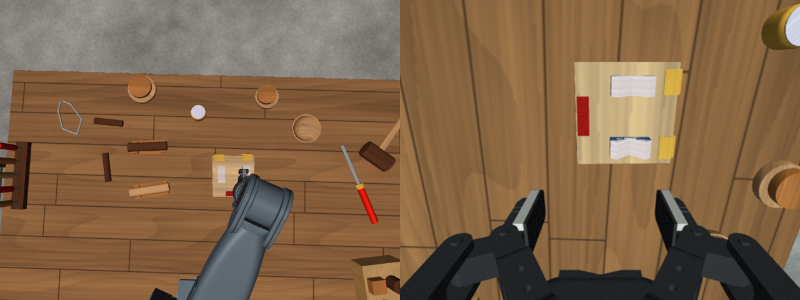

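```bash
cat > seat.py <<'E'
from h import *
def run(cam,p=None):
    p=p or shot(cam);X=cloud(p);ok=p['range_z']>0
    m=ok&(X[...,2]>.068)&(X[...,2]<.095)&(X[...,0]>.46)&(X[...,0]<.60)&(X[...,1]>-.21)&(X[...,1]<-.02)
    n,l,s,c=cv2.connectedComponentsWithStats(m.astype(np.uint8))
    for i in range(1,n):
        if s[i,4]>60:
            q=X[l==i]; r=cv2.minAreaRect((q[:,:2]*1000).astype(np.float32)); print(cam,s[i,4],np.round(r[0],1),np.round(r[1],1),round(r[2],2),'zmin/max',np.percentile(q[:,2],[1,99]).round(4))
            t=q[q[:,2]>.084]; print('   high x',np.percentile(t[:,0],[1,50,99]).round(4))
E
python3 - <<'E'
from seat import *
st()
for c in ('wrist','side'): run(c)
E
```

```text
t 7.3 pos [ 0.4773 -0.1207  0.2991] yawx 92.87 zax [ 0.007 -0.003 -1.   ] F [ 0.38 -0.15 -0.58] w 0.921
wrist 2348 [527.5 -62.7] [67.  30.1] 2.78 zmin/max [0.0685 0.0909]
   high x [0.4972 0.5112 0.5572]
wrist 2024 [ 532.4 -162.3] [67.2 31. ] 3.27 zmin/max [0.0683 0.0909]
   high x [0.5025 0.5483 0.5622]
side 236 [543.9 -61.9] [32.3 34.5] 0.15 zmin/max [0.0684 0.0894]
   high x [0.5426 0.5484 0.5552]
side 214 [507.4 -64.9] [31.9 35.6] 5.56 zmin/max [0.0684 0.0903]
   high x [0.4971 0.5017 0.5085]
side 282 [ 549.4 -162. ] [30.9 34.7] 4.75 zmin/max [0.0683 0.0895]
   high x [0.5474 0.5534 0.56  ]
side 262 [ 514.  -163.6] [32.9 34.6] 0.65 zmin/max [0.0684 0.0892]
   high x [0.501  0.5068 0.513 ]
```

```bash
python3 -c "
from h import *
st();plan([.632,.25,.28],93.3)"
```

```text
t 7.4 pos [ 0.4757 -0.12    0.2948] yawx 92.87 zax [-0.  0. -1.] F [ 0.25  0.07 -0.83] w 1.001
xyz [361.8 174.6  14.8] rv [-0.    -0.    -0.008]
```

```bash
python3 -m handwheel '[{"x":40,"y":19,"z":0,"rx":0,"ry":0,"rz":0,"grip":-1},{"x":80,"y":38,"z":0,"rx":0,"ry":0,"rz":0,"grip":-1},{"x":120,"y":58,"z":0,"rx":0,"ry":0,"rz":0,"grip":-1},{"x":160,"y":77,"z":0,"rx":0,"ry":0,"rz":0,"grip":-1},{"x":200,"y":97,"z":0,"rx":0,"ry":0,"rz":0,"grip":-1},{"x":240,"y":116,"z":0,"rx":0,"ry":0,"rz":0,"grip":-1},{"x":280,"y":135,"z":0,"rx":0,"ry":0,"rz":0,"grip":-1},{"x":320,"y":155,"z":5,"rx":0,"ry":0,"rz":-0.008,"grip":-1},{"x":362,"y":175,"z":15,"rx":0,"ry":0,"rz":-0.008,"grip":-1},{"x":362,"y":175,"z":15,"rx":0,"ry":0,"rz":-0.008,"grip":-1},{"x":362,"y":175,"z":15,"rx":0,"ry":0,"rz":-0.008,"grip":-1},{"x":362,"y":175,"z":15,"rx":0,"ry":0,"rz":-0.008,"grip":-1}]'
cat > rod.py <<'E'
from h import *
def run(cam,fn=None):
    p=shot(cam,fn);X=cloud(p);ok=p['range_z']>0;im=p['image'].astype(int)
    m=ok&(X[...,2]>.03)&(X[...,2]<.07)&(abs(X[...,0]-.632)<.05)&(abs(X[...,1]-.24)<.11)&(im.max(2)<110)
    n,l,s,c=cv2.connectedComponentsWithStats(m.astype(np.uint8));i=1+np.argmax(s[1:,4])
    q=X[l==i];r=cv2.minAreaRect((q[:,:2]*1000).astype(np.float32))
    print(cam,len(q),np.round(r[0],1),np.round(r[1],1),round(r[2],2),'ztop',np.percentile(q[:,2],[50,95,99]).round(4),'px',c[i].round())
E
python3 - <<'E'
from rod import *
st();run('wrist','wrist5.png');st();run('top')
E
```

```text
t: 8.6
eef_pos: [0.6316, 0.2495, 0.2793]
orientation: [-0.0, 0.686, 0.727, -0.001]
wrist_force: [0.8, 0.2, 0.0]
width: 0.999
t 8.6 pos [0.6316 0.2495 0.2793] yawx 93.29 zax [-0.002 -0.001 -1.   ] F [0.76 0.24 0.03] w 0.999
wrist 5208 [633.2 242.7] [ 34.5 160.7] 4.18 ztop [0.0523 0.055  0.0558] px [322. 195.]
t 8.65 pos [0.6318 0.2492 0.2807] yawx 93.26 zax [-0. -0. -1.] F [-0.74  0.04  0.03] w 1.002
top 774 [632.4 234.3] [ 35.9 148.2] 3.97 ztop [0.0505 0.0567 0.0585] px [238. 234.]
```

View pics/wrist5.png

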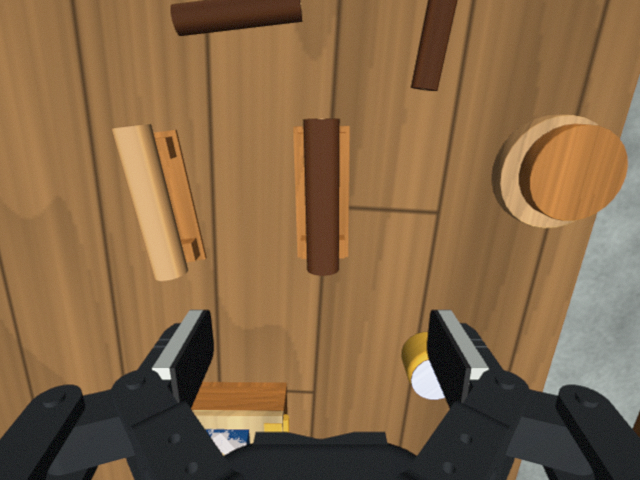

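wrist5 shows the dark rod at (322,197) on its saddle, with the pale rod (150,203) and the tin (428,365) clear of the path. I descend.

```bash
python3 -c "
from h import *
plan([.633,.242,.017],93.9)"
python3 -m handwheel '[{"x":-8,"y":1,"z":45,"rx":0,"ry":0,"rz":-0.01,"grip":-1},{"x":-8,"y":1,"z":90,"rx":0,"ry":0,"rz":-0.01,"grip":-1},{"x":-8,"y":1,"z":135,"rx":0,"ry":0,"rz":-0.01,"grip":-1},{"x":-8,"y":1,"z":170,"rx":0,"ry":0,"rz":-0.01,"grip":-1},{"x":-8,"y":1,"z":180,"rx":0,"ry":0,"rz":-0.01,"grip":-1},{"x":-8,"y":1,"z":180,"rx":0,"ry":0,"rz":-0.01,"grip":-1}]'
python3 - <<'E'
from rod import *
st();run('wrist','wrist6.png');plan([.633,.242,.017],93.9)
E
```

```text
xyz [ -7.1   0.3 264.5] rv [ 0.001 -0.    -0.012]
t: 9.3
eef_pos: [0.6324, 0.2411, 0.0994]
orientation: [-0.001, 0.683, 0.73, -0.001]
wrist_force: [-0.2, 0.4, 0.5]
width: 1.0
t 9.3 pos [0.6324 0.2411 0.0994] yawx 93.82 zax [-0.003 -0.001 -1.   ] F [-0.18  0.44  0.46] w 1.0
wrist 16453 [633.6 242.7] [ 35.2 160.6] 4.0 ztop [0.0525 0.0549 0.0555] px [322. 242.]
xyz [ 0.3 -1.1 84.9] rv [ 0.001 -0.    -0.001]
```

View pics/wrist6.png

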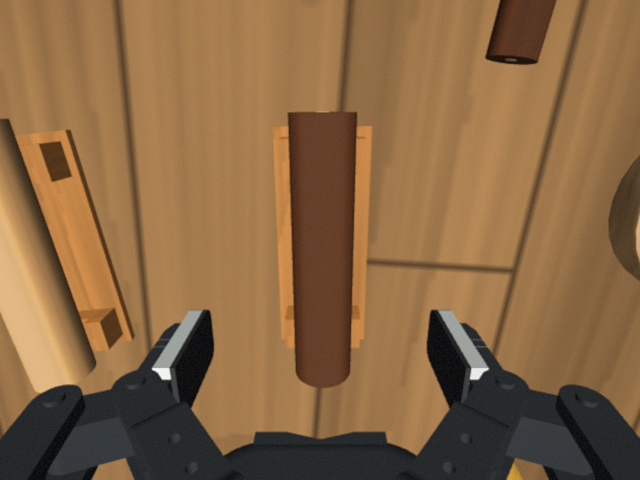

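```bash
python3 -m handwheel '[{"x":1,"y":0,"z":40,"rx":0,"ry":0,"rz":0,"grip":-1},{"x":1,"y":0,"z":70,"rx":0,"ry":0,"rz":0,"grip":-1},{"x":1,"y":0,"z":82,"rx":0,"ry":0,"rz":0,"grip":-1},{"x":1,"y":0,"z":82,"rx":0,"ry":0,"rz":0,"grip":-1},{"x":1,"y":0,"z":82,"rx":0,"ry":0,"rz":0,"grip":-1}]'
python3 -m handwheel '[{"x":0,"y":0,"z":0,"rx":0,"ry":0,"rz":0,"grip":1},{"x":0,"y":0,"z":0,"rx":0,"ry":0,"rz":0,"grip":1},{"x":0,"y":0,"z":0,"rx":0,"ry":0,"rz":0,"grip":1},{"x":0,"y":0,"z":0,"rx":0,"ry":0,"rz":0,"grip":1},{"x":0,"y":0,"z":0,"rx":0,"ry":0,"rz":0,"grip":1},{"x":0,"y":0,"z":0,"rx":0,"ry":0,"rz":0,"grip":1},{"x":0,"y":0,"z":0,"rx":0,"ry":0,"rz":0,"grip":1},{"x":0,"y":0,"z":0,"rx":0,"ry":0,"rz":0,"grip":1}]' 50
python3 - <<'E'
from rod import *
st();run('wrist','wrist7.png')
E
```

```text
t: 9.85
eef_pos: [0.6355, 0.2439, 0.0213]
orientation: [0.001, 0.683, 0.731, 0.002]
wrist_force: [0.1, -0.6, 0.7]
width: 1.005
t: 10.65
eef_pos: [0.6342, 0.2436, 0.0196]
orientation: [0.0, 0.683, 0.731, 0.001]
wrist_force: [-0.7, -0.9, 5.8]
width: 0.405
t 10.65 pos [0.6342 0.2436 0.0196] yawx 93.9 zax [ 0.002  0.    -1.   ] F [-0.67 -0.92  5.79] w 0.405
wrist 24213 [635.8 261.4] [126.4  75. ] 76.6 ztop [0.0512 0.0659 0.069 ] px [318. 293.]
```

View pics/wrist7.png

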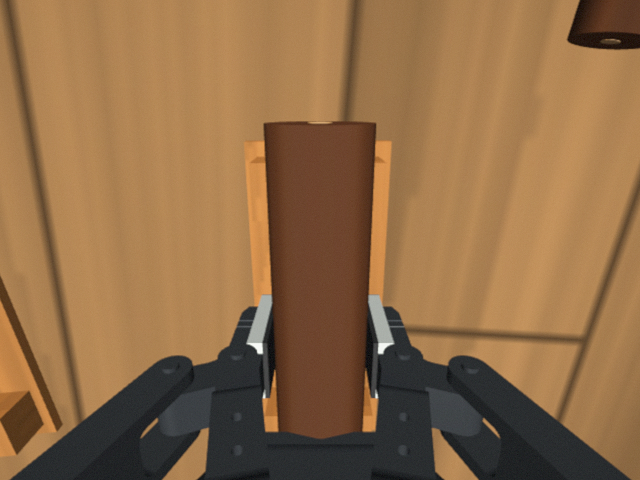

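wrist7 shows the rod between the pads (318,340), with the opening stopping at about 34–36 mm. I lift and carry it to above the V.

```bash
python3 -m handwheel '[{"x":0,"y":0,"z":-10,"rx":0,"ry":0,"rz":0,"grip":1},{"x":0,"y":0,"z":-30,"rx":0,"ry":0,"rz":0,"grip":1},{"x":0,"y":0,"z":-60,"rx":0,"ry":0,"rz":0,"grip":1},{"x":0,"y":0,"z":-90,"rx":0,"ry":0,"rz":0,"grip":1},{"x":0,"y":0,"z":-130,"rx":0,"ry":0,"rz":0,"grip":1},{"x":0,"y":0,"z":-170,"rx":0,"ry":0,"rz":0,"grip":1},{"x":0,"y":0,"z":-200,"rx":0,"ry":0,"rz":0,"grip":1},{"x":0,"y":0,"z":-200,"rx":0,"ry":0,"rz":0,"grip":1},{"x":0,"y":0,"z":-200,"rx":0,"ry":0,"rz":0,"grip":1}]' 60
python3 - <<'E'
from h import *
st(); shot('wrist','wrist8.png'); plan([.530,-.112,.20],92.85)
E
```

```text
t: 11.6
eef_pos: [0.6339, 0.2435, 0.2185]
orientation: [0.0, 0.683, 0.731, 0.0]
wrist_force: [0.7, 0.3, -1.9]
width: 0.402
t 11.6 pos [0.6339 0.2435 0.2185] yawx 93.89 zax [ 0.001  0.    -1.   ] F [ 0.73  0.32 -1.86] w 0.402
xyz [-347.4 -127.    17.1] rv [-0.002  0.     0.018]
```

View pics/wrist8.png

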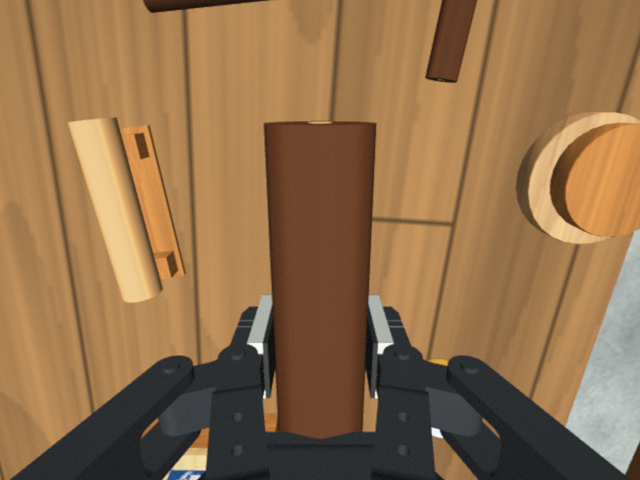

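```bash
python3 -m handwheel '[{"x":-20,"y":-7,"z":0,"rx":0,"ry":0,"rz":0,"grip":1},{"x":-55,"y":-20,"z":0,"rx":0,"ry":0,"rz":0,"grip":1},{"x":-93,"y":-34,"z":0,"rx":0,"ry":0,"rz":0,"grip":1},{"x":-131,"y":-48,"z":0,"rx":0,"ry":0,"rz":0,"grip":1},{"x":-169,"y":-62,"z":0,"rx":0,"ry":0,"rz":0,"grip":1},{"x":-207,"y":-76,"z":0,"rx":0,"ry":0,"rz":0,"grip":1},{"x":-245,"y":-90,"z":0,"rx":0,"ry":0,"rz":0,"grip":1},{"x":-283,"y":-104,"z":0,"rx":0,"ry":0,"rz":0.018,"grip":1},{"x":-315,"y":-115,"z":8,"rx":0,"ry":0,"rz":0.018,"grip":1},{"x":-337,"y":-123,"z":14,"rx":0,"ry":0,"rz":0.018,"grip":1},{"x":-347,"y":-127,"z":18,"rx":0,"ry":0,"rz":0.018,"grip":1},{"x":-347,"y":-127,"z":18,"rx":0,"ry":0,"rz":0.018,"grip":1}]' 60
python3 -m handwheel '[{"x":0,"y":0,"z":20,"rx":0,"ry":0,"rz":0,"grip":1},{"x":0,"y":0,"z":45,"rx":0,"ry":0,"rz":0,"grip":1},{"x":0,"y":0,"z":50,"rx":0,"ry":0,"rz":0,"grip":1},{"x":0,"y":0,"z":50,"rx":0,"ry":0,"rz":0,"grip":1},{"x":0,"y":0,"z":50,"rx":0,"ry":0,"rz":0,"grip":1}]' 60
python3 - <<'E'
from h import *
st(); shot('side','side9.png'); shot('wrist','wrist9.png'); plan([.530,-.112,.073],92.85)
E
```

```text
t: 12.85
eef_pos: [0.5286, -0.1118, 0.1973]
orientation: [-0.002, 0.69, 0.724, -0.001]
wrist_force: [-0.1, 0.3, -0.7]
width: 0.397
t: 13.35
eef_pos: [0.531, -0.1108, 0.1511]
orientation: [0.0, 0.689, 0.725, 0.0]
wrist_force: [-0.2, 0.3, -0.7]
width: 0.403
t 13.35 pos [ 0.531  -0.1108  0.1511] yawx 92.93 zax [ 0.001 -0.    -1.   ] F [-0.23  0.26 -0.68] w 0.403
xyz [-0.6 -1.8 78.9] rv [0.003 0.001 0.001]
```

View pics/side9.png

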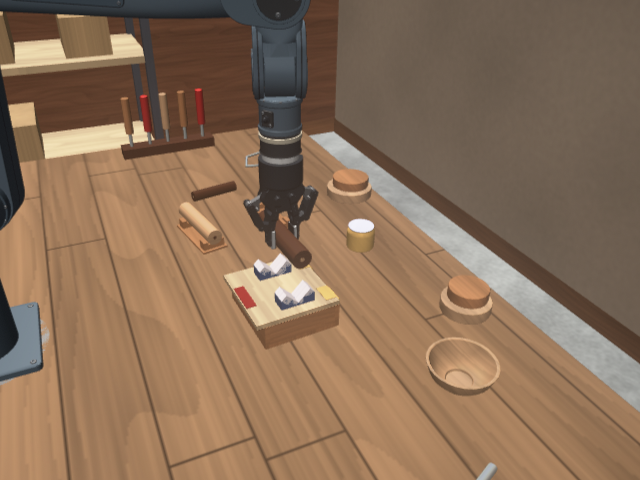

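View pics/wrist9.png

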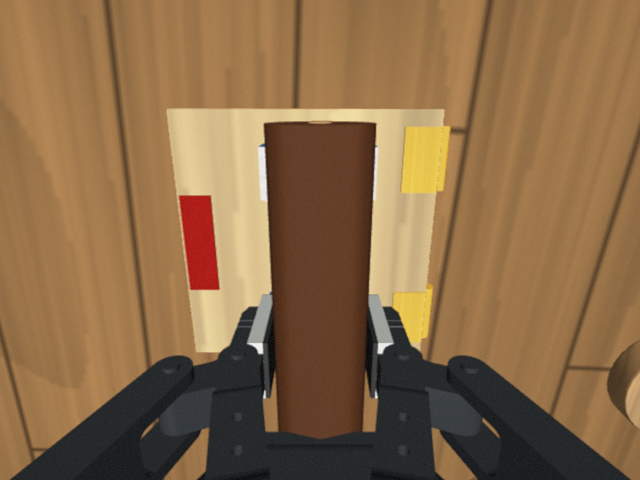

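```bash
python3 - <<'E'
from h import *
p=shot('wrist');X=cloud(p);im=p['image'].astype(int);s=manip.sense()
v,u=np.mgrid[0:480,0:640]
m=(im.max(2)<110)&(X[...,2]>.165)&(X[...,2]<.21)&(v<290)&(v>118)&(p['range_z']>0)&(abs(u-320)<60)
q=X[m];q0=q-s['eef_pos'];a=np.radians(92.87);tx=np.array([np.cos(a),np.sin(a),0]);ty=np.array([np.sin(a),-np.cos(a),0])
A=q0@tx;B=q0@ty;Z=q0[:,2]
print('end along tool x',np.percentile(A,[99,99.9,100]).round(4))
for lo in np.arange(.02,.08,.015):
    k=(A>lo)&(A<lo+.015); print(lo.round(3),'mid B',((np.percentile(B[k],2)+np.percentile(B[k],98))/2).round(4),'ztop',np.percentile(Z[k],98).round(4),'w',(np.percentile(B[k],98)-np.percentile(B[k],2)).round(4))
E
```

```text
end along tool x [0.0796 0.0797 0.0797]
0.02 mid B -0.0001 ztop 0.0355 w 0.0331
0.035 mid B -0.0001 ztop 0.0355 w 0.0323
0.05 mid B -0.0001 ztop 0.0356 w 0.0323
0.065 mid B -0.0002 ztop 0.0356 w 0.0323
```

```bash
python3 -m handwheel '[{"x":-2,"y":-1,"z":30,"rx":0,"ry":0,"rz":0,"grip":1},{"x":-2,"y":-1,"z":55,"rx":0,"ry":0,"rz":0,"grip":1},{"x":-2,"y":-1,"z":68,"rx":0,"ry":0,"rz":0,"grip":1},{"x":-2,"y":-1,"z":70,"rx":0,"ry":0,"rz":0,"grip":1},{"x":-2,"y":-1,"z":70,"rx":0,"ry":0,"rz":0,"grip":1}]' 60
python3 -m handwheel '[{"x":0,"y":0,"z":2,"rx":0,"ry":0,"rz":0,"grip":1},{"x":0,"y":0,"z":4,"rx":0,"ry":0,"rz":0,"grip":1},{"x":0,"y":0,"z":4,"rx":0,"ry":0,"rz":0,"grip":1}]' 60
python3 -m handwheel '[{"x":0,"y":0,"z":1,"rx":0,"ry":0,"rz":0,"grip":1},{"x":0,"y":0,"z":2,"rx":0,"ry":0,"rz":0,"grip":1},{"x":0,"y":0,"z":2,"rx":0,"ry":0,"rz":0,"grip":1}]' 60
```

```text
t: 14.0
eef_pos: [0.5298, -0.1136, 0.0809]
orientation: [0.0, 0.689, 0.725, 0.0]
wrist_force: [-0.2, 0.5, -1.2]
width: 0.399
t: 14.3
eef_pos: [0.53, -0.1136, 0.077]
orientation: [0.001, 0.689, 0.725, 0.0]
wrist_force: [-0.1, 0.3, -2.0]
width: 0.399
t: 14.6
eef_pos: [0.5303, -0.1136, 0.0755]
orientation: [0.001, 0.689, 0.724, 0.001]
wrist_force: [-0.7, 1.7, 4.2]
width: 0.397
```

```bash
python3 -m handwheel '[{"x":0,"y":0,"z":1,"rx":0,"ry":0,"rz":0,"grip":1},{"x":0,"y":0,"z":2,"rx":0,"ry":0,"rz":0,"grip":1},{"x":0,"y":0,"z":2,"rx":0,"ry":0,"rz":0,"grip":1}]' 60
python3 -m handwheel '[{"x":0,"y":0,"z":1,"rx":0,"ry":0,"rz":0,"grip":1},{"x":0,"y":0,"z":1,"rx":0,"ry":0,"rz":0,"grip":1},{"x":0,"y":0,"z":1,"rx":0,"ry":0,"rz":0,"grip":1}]' 60
python3 - <<'E'
from h import *
st(); print(manip.sense()['ft_torque']); shot('side','side10.png'); shot('wrist','wrist10.png')
E
```

```text
t: 14.9
eef_pos: [0.5303, -0.1136, 0.0754]
orientation: [0.001, 0.689, 0.725, 0.001]
wrist_force: [-3.3, 1.5, 11.5]
width: 0.4
t: 15.2
eef_pos: [0.5304, -0.1136, 0.0754]
orientation: [0.001, 0.689, 0.725, 0.001]
wrist_force: [-4.9, 2.4, 15.8]
width: 0.404
t 15.2 pos [ 0.5304 -0.1136  0.0754] yawx 92.86 zax [ 0.003 -0.001 -1.   ] F [-4.93  2.36 15.78] w 0.404
[ 0.47823766  1.11340198 -0.15810236]
```

View pics/side10.png

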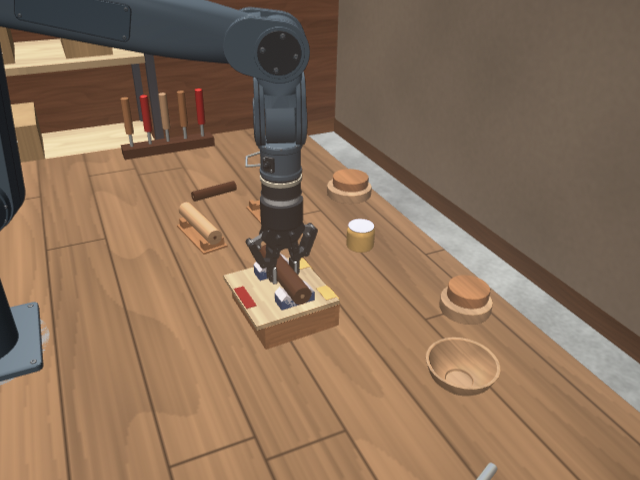

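View pics/wrist10.png

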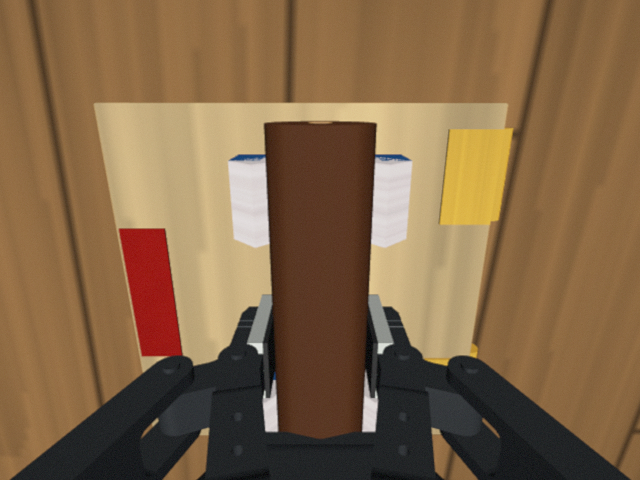

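```bash
python3 -m handwheel '[{"x":0.5,"y":-1,"z":0.5,"rx":0,"ry":0,"rz":0,"grip":1},{"x":0.5,"y":-1,"z":1,"rx":0,"ry":0,"rz":0,"grip":1},{"x":0.5,"y":-1,"z":1,"rx":0,"ry":0,"rz":0,"grip":1}]' 60
python3 - <<'E'
from h import *
st(); print(manip.sense()['ft_torque'].round(2))
p=shot('wrist');X=cloud(p);im=p['image'].astype(int);s=manip.sense()
v,u=np.mgrid[0:480,0:640]
m=(im.max(2)<110)&(X[...,2]>.09)&(X[...,2]<.13)&(v<290)&(v>118)&(p['range_z']>0)&(abs(u-320)<60)
q=X[m];print('end y',np.percentile(q[:,1],99.8).round(4))
for lo in np.arange(-.09,-.04,.015):
    k=(q[:,1]>lo)&(q[:,1]<lo+.015);print(lo.round(3),'ztop',np.percentile(q[k,2],98).round(4),'xmid',((np.percentile(q[k,0],2)+np.percentile(q[k,0],98))/2).round(4))
# cheek +y
m=(p['range_z']>0)&(im.min(2)>150)&(X[...,2]>.068)&(X[...,2]<.095)&(X[...,1]>-.09)
r=X[m];print('cheek x',r[:,0].min().round(4),r[:,0].max().round(4),'y',np.percentile(r[:,1],[.5,99.5]).round(4))
m=(X[...,2]>.054)&(X[...,2]<.066)&(p['range_z']>0)&(X[...,0]>.42)&(X[...,0]<.62)&(v<350)&(im[...,2]>90)
f=X[m];A=np.c_[f[:,:2],np.ones(len(f))];print('flap plane',np.linalg.lstsq(A,f[:,2],rcond=None)[0].round(4),f[:,2].mean().round(4))
E
```

```text
t: 15.6
eef_pos: [0.5304, -0.1136, 0.0754]
orientation: [0.003, 0.689, 0.725, 0.001]
wrist_force: [-4.2, 1.5, 18.0]
width: 0.401
t 15.6 pos [ 0.5304 -0.1136  0.0754] yawx 92.86 zax [ 0.005 -0.002 -1.   ] F [-4.19  1.54 18.  ] w 0.401
[ 0.39  1.02 -0.11]
end y -0.0336
-0.09 ztop 0.111 xmid 0.5286
-0.075 ztop 0.111 xmid 0.5279
-0.06 ztop 0.111 xmid 0.5272
-0.045 ztop 0.1111 xmid 0.5266
cheek x 0.4934 0.5616 y [-0.0787 -0.0464]
flap plane [ 0.001  -0.0002  0.06  ] 0.0605
```

```bash
python3 -m handwheel '[{"x":0.4,"y":-1,"z":0.3,"rx":0,"ry":0,"rz":0,"grip":1},{"x":0.4,"y":-2,"z":0.6,"rx":0,"ry":0,"rz":0,"grip":1},{"x":0.4,"y":-2,"z":0.6,"rx":0,"ry":0,"rz":0,"grip":1},{"x":0.4,"y":-2,"z":0.6,"rx":0,"ry":0,"rz":0,"grip":1}]' 60
python3 -m handwheel '[{"x":0,"y":0,"z":0,"rx":0,"ry":0,"rz":0,"grip":1},{"x":0,"y":0,"z":0,"rx":0,"ry":0,"rz":0,"grip":1},{"x":0,"y":0,"z":0,"rx":0,"ry":0,"rz":0,"grip":1},{"x":0,"y":0,"z":0,"rx":0,"ry":0,"rz":0,"grip":1},{"x":0,"y":0,"z":0,"rx":0,"ry":0,"rz":0,"grip":1}]' 60
python3 - <<'E'
from h import *
st();p=shot('side','side11.png');cv2.imwrite('pics/s11.png',cv2.resize(cv2.cvtColor(p['image'][200:360,180:380],cv2.COLOR_RGB2BGR),None,fx=3.5,fy=3.5,interpolation=cv2.INTER_CUBIC));shot('top','top11.png')
E
```

```text
t: 16.05
eef_pos: [0.5304, -0.1136, 0.0754]
orientation: [0.004, 0.689, 0.725, 0.003]
wrist_force: [-1.4, 0.9, 16.1]
width: 0.399
t: 16.55
eef_pos: [0.5304, -0.1136, 0.0754]
orientation: [0.004, 0.689, 0.725, 0.002]
wrist_force: [-1.7, 2.0, 17.0]
width: 0.398
t 16.55 pos [ 0.5304 -0.1136  0.0754] yawx 92.86 zax [ 0.01  -0.003 -1.   ] F [-1.74  2.02 17.04] w 0.398
```

View pics/s11.png

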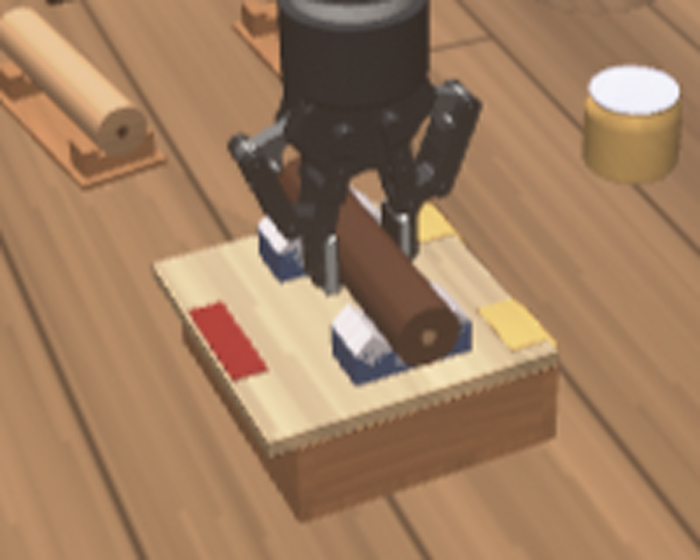

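View pics/top11.png

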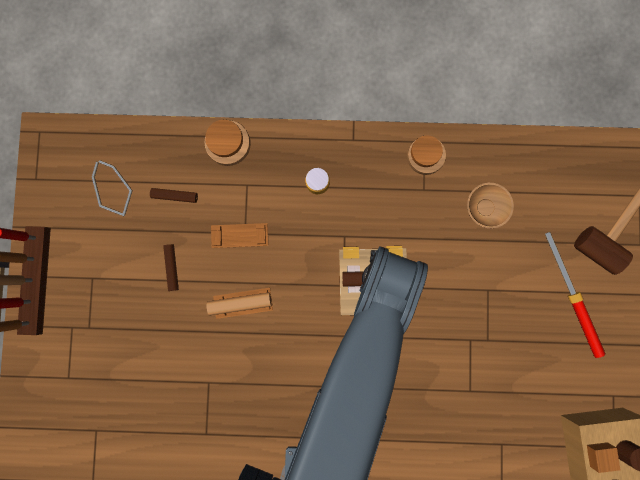

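In s11 the rod lies in both cheeks, with its near end at (430,330), and the flap is flat. In top11 the pale rod (240,302), tin (317,180) and bowl (491,205) are where they started. The push is steady at about 17 N and nearly balanced between the two faces. I hand in.

```bash
python3 -c "
from h import *
st();print(job.close_job());st()"
```

```text
t 16.65 pos [ 0.5304 -0.1136  0.0754] yawx 92.86 zax [ 0.01  -0.003 -1.   ] F [-0.92  1.3  17.5 ] w 0.406
the job is handed in; nothing more can be done
None
the job is handed in; nothing more can be done
```

I lowered the flap until it was fully shut, then moved the dark rod from its saddle into the V-block. I handed the job in at about 16.7 s, with the rod still gripped at 60 N and pressed down.

- **Flap:** I pressed it shut with about 20 N on its bare strip. Its top face measured level at 60 mm, from both the fingertip stop and the depth cameras.
- **Rod in the V:** It measured level and centred between the V faces within about 1 mm. Along its length it was about 1 mm from the middle.
- **Push:** The last readings showed about 17 N down. The sideways force was only 1–2 N after I trimmed it from 5 N, so both faces carry load.
- **Disagreement:** The rod's centre height read 92.5–93 mm by camera and contact, against the nominal 92 mm. That is within the 2 mm calibration.
- **Other objects:** The pale rod, wax tin and bowl looked unmoved in the last top picture.

One early move was refused because its rows lacked some keys. It moved nothing, and I retyped it in full.

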